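# Clamp the culture plate on the plate shaker

## Robot

A 6-joint arm with a two-finger parallel gripper is mounted at the origin on the work surface. World frame = base frame: x ahead of the robot, y to its left, z up, the work surface at z = 0. Lengths are in m, angles in rad, forces in N, time in s.
With the tool pointing down it reaches from about 0.375 to 0.9 m from the base axis. Payload 3.1 kg.
Tool frame: the origin (TCP) lies midway between the tips of the shut fingers; the grasp point (between the pads) lies manip.tcp_to_grasp behind it (manip.tcp_to_grasp is the distance from the TCP to the grasp point, in m); z points along the fingers, y is the line along which they close (so a half turn about z gives the same grasp; the last joint's range is limited). The gripper opens to 85 mm and grips with 20 to 120 N. Pads are 22 mm wide; open, the fingers measure 114 mm over their backs; the gripper's body (76 mm by 85 mm) begins 54 mm behind the grasp point. The pads swing forward as they close: fully open they stand 13 mm farther back than shut.
Start: joints at [-1.308, 0.527, 1.433, -0, 1.181, -0.178], TCP at [0.267, -0.565, 0.231] pointing down, gripper open.
Joint ranges: [-3.08, 3.08], [-0.75, 2.2], [0.22, 2.44], [-1.43, 4.57], [0, 2.65], [-2.85, 2.85]. Speed limits (rad/s): [2.79, 2.79, 3.14, 3.14, 3.14, 3.14].

## Interface

Orientations are given as a unit quaternion [x, y, z, w].
In Python, from bench import sensors, viewer, manip gives the robot as it stands. The module is installed in compiled form; this text tells all that it offers.
- The arm moves only by the tool carry_out, never from a script. Its argument "rows" is a list of rows, each a list of 6 numbers: the shift along the tool's x, y, z in cm, then the turn, a rotation vector about the tool's x, y, z in degrees. A call has 1 to 20 rows; each row is the pose to reach, as a shift and turn from the pose commanded when the call began, along the tool's axes at that moment; what a row does not reach only later rows make up. A row lasts 1/12 s, in which the tool goes at most 41.7 mm and 7.16 degrees, less where a joint would pass 70% of its speed; a pose out of reach is approached as far as the arm can. A call with a gripper value outside its range is refused whole. "grip" is the opening, from 0 (shut) to 1 (fully open), set as the call begins (left out, the last holds). The fingers move at their own pace and stop on an object; "grip_force" is the grip in N (left out, the last holds). Time passes only in rows, so rows that repeat a pose let the fingers close. It gives the time, the measured TCP pose, the force, the opening and the grip force at its end, in the units of the state.
- sensors.sense(): the state, without advancing time (a new reading comes with each control period).
- viewer.camera(name): name is "side" or "top" or "wrist"; returns (picture, depth): 384x512x3 uint8, blue, green, red; 384x512 float32, m along the optical axis (not along the pixel's ray), 0 where there is no reading.
- viewer.calibration(name): a dict with "fx", "fy", "cx", "cy" (pixels), "camera_from_world" (4x4, takes a point from world to camera coordinates). Camera axes: x right, y up, looking along -z (the intrinsics and any distortion apply to the point x, -y, -z); pixel columns grow to the right and rows downward; lengths in m; the calibration is good to about 2 mm. A picture is of the moment at which its call begins: read the wrist's pose just before it. calibration takes no time and is no camera call; for the wrist camera it gives the pose at the moment of the call.
- manip.finish_job(): hands the job in; it is judged then, once.
The state is a dict: "time_s": time; "q": joint angles; "joint_vel": joint speeds; "tau": joint torques, N m; "tool_pos": TCP position; "eef_rot": TCP orientation; "ft_force": force on the tool from outside, world axes, zero at the start; "wrist_torque": the same for the moment, N m; "finger_gap": finger opening in m; "gripper_force": force on a finger pad.
Only numpy, scipy, OpenCV 4.12 (cv2) and the standard library are available. Lean on these libraries where they do the work, as an engineer would, in place of code of your own. Each camera call takes 0.05 s, during which the arm holds its last target. There are 200 camera calls.

## Task

Get the culture plate ready for shaking: with a finger, swing the clamp's strap round over the plate until it meets its stop, with the cam lever still up, then push the cam lever fully down so that the rubber foot clamps the plate. This is all pushing with the fingers, nothing is picked up: the plate stays in its seat and the other things on the bench stay where they are.

Things in the scene. Friction and masses are not known exactly. Their poses are not given: they have to be found in the camera images.
- shaker: White plate shaker, fixed, about 270 x 190 mm. Origin on the bench under the middle of its aluminium deck (top 93 mm high, x -93 to 103, y -95 to 95 mm). x points from its front (sloping panel with two dials) to its back, y to its left, z up. The clamp stands on the deck at x 0, y +58 mm on a round pedestal (56 mm across, top 115 mm high); the culture plate lies beside it, middle at x 0, y -20 mm.
- clamp_axis (a point): Point on the clamp's upright swivel axis (the stud) at the height of the strap's top, 137 mm above the bench. Its x axis points along the strap to its nose, z up; it turns with the strap.
- clamp_swivel (a joint): Swivel of strap and lever together about the upright stud, rad. 0: strap over the plate, nose along the shaker's -y, against its stop; grows anticlockwise seen from above; 1.57: parked beside the plate, nose to the shaker's back (+x). Starts between 1.35 and 1.85. Stays where it is left; pushing the strap's side 50 mm from the stud takes about 3 N.
- clamp_strap: Flat steel strap, 24 mm wide, 8 mm thick, nose end 96 mm from the stud, heel end 32 mm behind it. Origin at mid-thickness, 22 mm behind the stud; x to the nose. Lever up: underside 129 mm above the bench, 14 mm over the plate's lid. 72 mm from the stud a spindle (top 18 mm above the strap) carries a rubber foot, about 2 mm clear of the lid until the lever is pushed down.
- strap_foot (a point): On the strap's centre line at the foot's spindle, at the height of the strap's top, 72 mm from the stud.
- clamp_lever (a joint): Cam lever, rad: angle of its handle above level. 0: fully down, handle level, pointing away from the nose; starts raised between 0.85 and 1.1, stop at 1.15. Turns on a level pin on the stud's axis, 149 mm above the bench. Stays where it is left; pushing the knob takes about 4 to 10 N.
- lever_knob (a point): Centre of the black ball knob (22 mm across) at the lever's end, 85 mm from its pin; the handle is a steel rod 10 mm thick. With the strap over the plate and the lever down, the knob is 149 mm above the bench, beyond the shaker's left edge.
- culture_plate: Lidded six-well culture plate, clear and white plastic, 128 x 86 x 20 mm, long side along the shaker's x, loose between low corner ribs on a rubber mat. Origin under its middle, 95 mm above the bench; lid top 115 mm above the bench.
- nest (a point): Middle of the nest's mat, 95 mm above the bench: where the plate's origin belongs.
- media_bottle: Bystander: glass bottle, 62 mm across, 135 mm high, origin under its middle. It stands to the left of the shaker and may have changed places with the dishes.
- dishes: Bystander: two stacked Petri dishes, 90 mm across, 33 mm high, origin under the middle.
- tip_box: Bystander: pipette tip box with clear lid, 86 x 124 x 69 mm, origin under its middle, right of the shaker.
- tube_rack: Bystander: white rack with capped tubes, 75 x 150 mm, 110 mm high, origin under its middle, right of the shaker, beyond the tip box.
- marker: Bystander: marker pen lying on the bench, 131 mm long, 13 mm thick, left of the shaker, origin under its middle.
- lab_timer: Bystander: flat white timer, 62 x 72 x 17 mm, origin under its middle, behind the shaker.
- beaker: Bystander: glass beaker, 66 mm across, 85 mm high, origin under its middle, right of the shaker.
There are look-alikes about, which are no part of the job. Leave any green, pink or yellow look-alike of the culture_plate alone.

How it is judged:
On the way, in this order (a step that is already met when the one before it is completed fails the run):
1. the strap is over the plate at its stop, the lever still up (value of joint clamp_swivel below 0.08 rad and value of joint clamp_lever above 0.6 rad), for 0.2 s.
2. the cam lever is pushed fully down (value of joint clamp_lever below 0.08 rad and value of joint clamp_swivel below 0.12 rad), for 0.2 s.
At the end, for the whole second after the job is handed in: Strap over the plate within 0.12 rad of its stop, lever within 0.10 rad of fully down, the rubber foot pressing on the plate's lid with more than 2 N, the plate in its nest within 6 mm (value of joint clamp_swivel below 0.12 rad and value of joint clamp_lever below 0.1 rad and contact force between clamp_strap and culture_plate above 2 N and distance between culture_plate and nest below 0.006 m and linear speed of culture_plate below 0.02 m/s); the robot touches nothing.
It fails at once if the arm or the gripper's body, instead of the fingers, pushes the shaker or its clamp (contact force between the arm and shaker above 5 N).
It fails at once if the plate is lifted or pushed out of its nest (distance between culture_plate and nest above 0.01 m).
It fails at once if another thing on the bench is lifted, carried or pushed away (more than 20 mm) (distance of any of media_bottle, dishes, tip_box, tube_rack, marker, lab_timer, beaker from where it was at the start of the episode above 0.02 m).
It also fails if it takes over 48 s, if anything falls off the work surface, if the arm or the gripper's body presses on something with over 40 N, if the wrist force passes 120 N, or if a joint passes its speed limit or range.

## Working session

There is one attempt and no reset: what is moved stays moved. The work goes in short steps, Python scripts to look and compute and a tool call to move; the robot and the scene stay as the last step left them, time stands still between calls to the robot, and variables do not carry over. Pictures are saved under pics/ and viewed, at most 10 in all, crops included, and the job is handed in when it is done.

Besides the shell and the picture viewer there is one more tool, called after "Emit:" as a command line: name --pt "numbers of a row" for each row, then --argument value for the rest. carry_out: Moves the arm, as the interface text tells. Its arguments: {"type":"object","properties":{"rows":{"type":"array"},"grip":{"type":"number"},"grip_force":{"type":"number"}},"required":["rows"]}

```bash
mkdir -p pics
python3 - <<'E'
from bench import sensors, viewer, manip
import cv2,numpy as np
s=sensors.sense();print(s['time_s'],s['tool_pos'],s['eef_rot'],s['finger_gap'],manip.tcp_to_grasp)
for n in('top','side'):
    c=viewer.calibration(n);p,d=viewer.camera(n)
    cv2.imwrite(f'pics/{n}0.png',p);np.savez(f'{n}0.npz',p=p,d=d,T=c['camera_from_world'],k=[c['fx'],c['fy'],c['cx'],c['cy']])
    print({k:v for k,v in c.items()})
E
```

```text
0.0 [ 0.26708012 -0.56426984  0.23035789] [ 9.75699140e-01  2.19111899e-01 -2.35811697e-05 -1.07900614e-03] 0.08530927438432595 0.0187
{'fx': 444.0852627686507, 'fy': 444.0852627686507, 'cx': 247.55180397842994, 'cy': 189.63346815156217, 'camera_from_world': array([[ 0.01122807, -0.9999228 , -0.00532292, -0.07325092],
       [ 0.99788869,  0.01086437,  0.06403221, -0.52883001],
       [-0.06396944, -0.00603064,  0.99793364, -1.34857668],
       [ 0.        ,  0.        ,  0.        ,  1.        ]])}
{'fx': 385.68205670800535, 'fy': 385.68205670800535, 'cx': 252.12735359565872, 'cy': 193.86561524364873, 'camera_from_world': array([[-0.74015886, -0.67221961, -0.01690133,  0.33342421],
       [ 0.50608964, -0.57343645,  0.64423902, -0.36527449],
       [-0.44276194,  0.46828563,  0.76463745, -0.90014686],
       [ 0.        ,  0.        ,  0.        ,  1.        ]])}
```

View pics/top0.png

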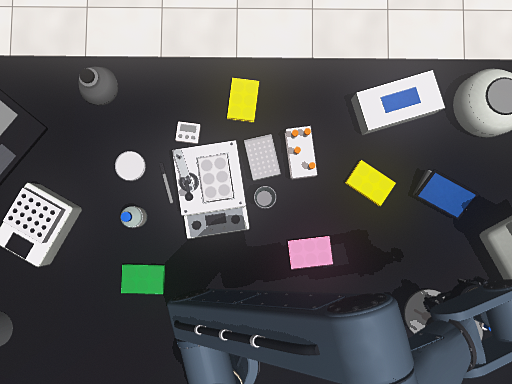

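View pics/side0.png

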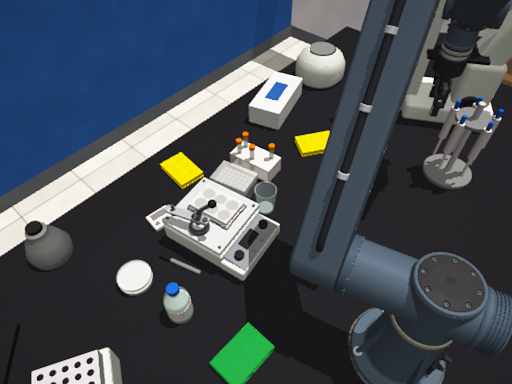

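The top view shows the shaker around (212,190), its front panel toward the robot and the clamp at about (188,183). The strap points to the back (image up), and the bottle (133,216), dishes (130,165) and marker (168,183) are to the left. Next I'll fit the deck and zoom in.

```bash
cat > h.py <<'E'
import numpy as np,cv2
def load(f):
    z=np.load(f);return z['p'],z['d'],z['T'],z['k']
def cloud(d,T,k):
    v,u=np.mgrid[:d.shape[0],:d.shape[1]]
    P=np.stack([(u-k[2])/k[0]*d,-(v-k[3])/k[1]*d,-d,np.ones_like(d)],-1)
    return (P@np.linalg.inv(T).T)[...,:3]
def proj(p,T,k):
    c=T[:3,:3]@np.asarray(p)+T[:3,3];return k[2]+k[0]*c[0]/-c[2],k[3]-k[1]*c[1]/-c[2]
E
python3 - <<'E'
from h import *
p,d,T,k=load('top0.npz');W=cloud(d,T,k)
roi=np.zeros(d.shape,bool);roi[130:245,168:255]=1
g=p.min(2)>60
m=roi&(abs(W[...,2]-.093)<.006)
m=cv2.morphologyEx(m.astype('u1'),cv2.MORPH_CLOSE,np.ones((3,3),'u1'))
n,l,s,c=cv2.connectedComponentsWithStats(m);i=1+s[1:,4].argmax()
pts=W[l==i][:,:2].astype('f4');print(len(pts),cv2.minAreaRect(pts*1000),np.median(W[l==i][:,2]))
# high points
for lo,hi in((.12,.145),(.145,.26)):
    mm=roi&(W[...,2]>lo)&(W[...,2]<hi);v,u=np.nonzero(mm)
    print(lo,[(a,b,*np.round(W[b,a]*1000).astype(int)) for a,b in zip(u,v)][::3])
cv2.imwrite('pics/c1.png',np.hstack([cv2.resize(p[125:245,160:280],(480,480),interpolation=2),]))
ps=load('side0.npz')[0];cv2.imwrite('pics/c2.png',cv2.resize(ps[165:285,135:290],(775,600),interpolation=2))
E
```

```text
2466 ((541.739013671875, 40.398895263671875), (233.57647705078125, 197.1623992919922), 9.226614952087402) 0.09371280321000164
0.12 [(np.int64(176), np.int64(149), np.int64(634), np.int64(135), np.int64(138)), (np.int64(179), np.int64(149), np.int64(635), np.int64(127), np.int64(134)), (np.int64(177), np.int64(150), np.int64(632), np.int64(133), np.int64(135)), (np.int64(180), np.int64(150), np.int64(632), np.int64(124), np.int64(138)), (np.int64(176), np.int64(151), np.int64(629), np.int64(135), np.int64(135)), (np.int64(179), np.int64(151), np.int64(629), np.int64(127), np.int64(136)), (np.int64(174), np.int64(152), np.int64(626), np.int64(140), np.int64(138)), (np.int64(177), np.int64(152), np.int64(626), np.int64(132), np.int64(137)), (np.int64(180), np.int64(152), np.int64(627), np.int64(124), np.int64(132)), (np.int64(175), np.int64(153), np.int64(624), np.int64(138), np.int64(134)), (np.int64(178), np.int64(153), np.int64(623), np.int64(129), np.int64(136)), (np.int64(181), np.int64(153), np.int64(623), np.int64(120), np.int64(141)), (np.int64(175), np.int64(154), np.int64(621)
[... 10896 characters left out ...]
 np.int64(225)), (np.int64(185), np.int64(197), np.int64(495), np.int64(94), np.int64(224)), (np.int64(188), np.int64(197), np.int64(495), np.int64(85), np.int64(231)), (np.int64(191), np.int64(197), np.int64(495), np.int64(78), np.int64(226)), (np.int64(186), np.int64(198), np.int64(493), np.int64(91), np.int64(225)), (np.int64(189), np.int64(198), np.int64(493), np.int64(84), np.int64(225)), (np.int64(192), np.int64(198), np.int64(493), np.int64(77), np.int64(217)), (np.int64(188), np.int64(199), np.int64(490), np.int64(86), np.int64(226)), (np.int64(191), np.int64(199), np.int64(490), np.int64(79), np.int64(222)), (np.int64(189), np.int64(200), np.int64(488), np.int64(84), np.int64(220))]
```

View pics/c1.png

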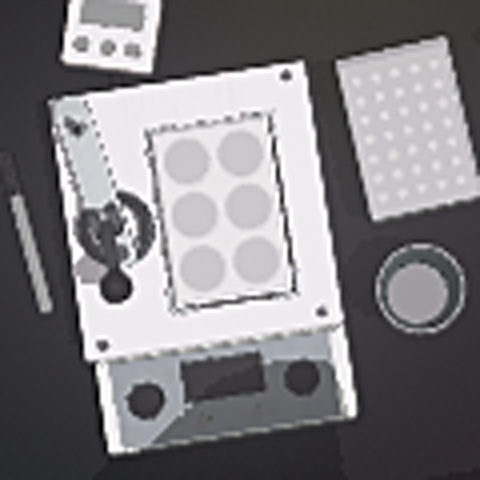

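View pics/c2.png

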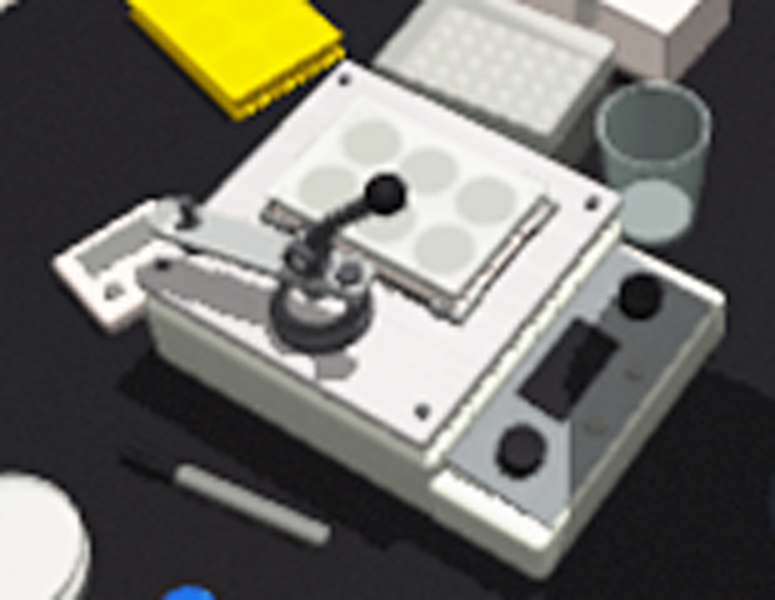

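The crops confirm the layout: spindle at the strap's nose (75,127 in the top crop), knob at (115,285), and the deck yawed about +9°. I'll refine the stud and angles, then compute the way-points.

Run:
```python
from h import *
p,d,T,k=load('top0.npz');W=cloud(d,T,k);X,Y,Z=W[...,0],W[...,1],W[...,2]
mm=lambda P:np.round(P*1000,1)
# deck: bright screws + rectangle using only back part
m=(abs(Z-.0935)<.004)&(X>.49)&(X<.70)&(Y>-.09)&(Y<.18)
m=cv2.morphologyEx(m.astype('u1'),cv2.MORPH_CLOSE,np.ones((3,3),'u1'))
n,l,s,c=cv2.connectedComponentsWithStats(m);i=1+s[1:,4].argmax();v,u=np.nonzero(l==i)
L=W[l==i]
back=np.array([L[(abs(L[:,1]-y)<.003)][:,0].max() for y in np.arange(-.03,.1,.006)]);f=np.polyfit(np.arange(-.03,.1,.006),back,1);print('back edge yaw',-np.degrees(np.arctan(f[0])),f)
for sgn in(1,-1):
    xs=np.arange(.52,.62,.006);e=np.array([sgn*(sgn*L[abs(L[:,0]-x)<.003][:,1]).max() for x in xs]);g=np.polyfit(xs,e,1);print('side',sgn,np.degrees(np.arctan(g[0])),g)
# plate
m=(Z>.108)&(Z<.126)&(X>.45)&(X<.65)&(Y>-.06)&(Y<.085);q=W[m][:,:2];print('plate',cv2.minAreaRect((q*1000).astype('f4')))
# strap
m=(Z>.128)&(Z<.146)&(X>.558)&(Y>.09)&(Y<.15);q=W[m]
dv=cv2.fitLine(q[:,:2].astype('f4'),cv2.DIST_L2,0,.01,.01).ravel();print('strap',dv,np.degrees(np.arctan2(dv[1],dv[0])),'nose',mm((q[:,:2]-dv[2:])@dv[:2]).max(),mm(np.abs((q[:,:2]-dv[2:])@[-dv[1],dv[0]])).max())
m=(Z>.15)&(X>.6)&(X<.62)&(Y>.11);print('spindle',mm(W[m].mean(0)))
m=(Z>.21)&(X>.48)&(X<.515)&(Y>.07)&(Y<.1);q=W[m]
A=np.c_[2*q,np.ones(len(q))];r=np.linalg.lstsq(A,(q**2).sum(1),rcond=None)[0];print('knob',mm(r[:3]),len(q),mm(q.mean(0)),mm(q.max(0)))
```

```text
back edge yaw 8.973544612032404 [-0.15791116  0.66469485]
side 1 25.46683565133941 [ 0.47626522 -0.17599254]
side -1 9.211252359922042 [ 0.16216621 -0.1390667 ]
plate ((557.5092163085938, 35.08419418334961), (129.60667419433594, 106.04623413085938), 7.815140247344971)
strap [0.93731856 0.34847364 0.5951478  0.11993701] 20.393984 nose 42.1 12.3
spindle [613.  126.8 153.3]
knob [498.7  85.9 219.1] 60 [498.1  85.2 224.2] [511.8  94.6 233.3]
```

Emit:
carry_out --pt "0 0 -4" --pt "0 0 -7" --pt "0 0 -7" --grip 0

```text
schema error: expected 6 numbers
```

Emit:
carry_out --pt "0 0 -4 0 0 0" --pt "0 0 -7 0 0 0" --pt "0 0 -7 0 0 0" --grip 0

```text
time_s: 0.35
tool_pos: [0.2683, -0.5684, 0.3077]
eef_rot: [0.976, 0.219, 0.0, 0.006]
ft_force: [-0.6, -0.3, 1.5]
finger_gap: 0.0516
gripper_force: 0.0
```

```bash
cat > w.py <<'E'
from h import *
from bench import sensors
from scipy.spatial.transform import Rotation as Ro
S=np.array([.545,.102]);YAW=np.radians(9.1)
def rel(pts):
    s=sensors.sense();R=Ro.from_quat(s['eef_rot']).as_matrix()
    return np.round(100*(np.asarray(pts)-s['tool_pos'])@R,1)
def fin(deg,c,z,r=.062,psi=np.radians(25.3)):
    a=np.radians(deg);u=np.array([np.cos(a),np.sin(a)]);n=np.array([-u[1],u[0]])
    b=psi-a;h=.011*abs(np.sin(b))+.0145*abs(np.cos(b))
    return np.r_[S+r*u+n*(.012+h+c),z]
E
python3 - <<'E'
from w import *
s=sensors.sense();print(s['tool_pos'],s['finger_gap'])
t=fin(20.4,.013,.300);print(t,rel([t]))
a=fin(20.4,.013,.122);print('down',a)
E
```

```text
[ 0.26830151 -0.56836385  0.30772912] 0.0515556893725821
[0.58903385 0.16146509 0.3       ] [[ 60.2 -52.3   0. ]]
down [0.58903385 0.16146509 0.122     ]
```

Emit:
carry_out --pt "60.2 -52.3 0 0 0 0" --pt "60.2 -52.3 0 0 0 0" --pt "60.2 -52.3 0 0 0 0" --pt "60.2 -52.3 0 0 0 0" --pt "60.2 -52.3 0 0 0 0" --pt "60.2 -52.3 0 0 0 0" --pt "60.2 -52.3 0 0 0 0" --pt "60.2 -52.3 0 0 0 0" --pt "60.2 -52.3 0 0 0 0" --pt "60.2 -52.3 0 0 0 0" --pt "60.2 -52.3 0 0 0 0" --pt "60.2 -52.3 0 0 0 0" --pt "60.2 -52.3 0 0 0 0" --pt "60.2 -52.3 0 0 0 0" --pt "60.2 -52.3 0 0 0 0" --pt "60.2 -52.3 0 0 0 0" --pt "60.2 -52.3 0 0 0 0" --pt "60.2 -52.3 0 0 0 0" --pt "60.2 -52.3 0 0 0 0" --pt "60.2 -52.3 0 0 0 0"

```text
time_s: 2.02
tool_pos: [0.5894, 0.1713, 0.3004]
eef_rot: [0.975, 0.222, 0.001, -0.001]
ft_force: [1.0, 0.2, 0.7]
finger_gap: 0.0001
gripper_force: 0.0
```

Emit:
carry_out --pt "0 0 0 0 0 0" --pt "0 0 0 0 0 0" --pt "0 0 0 0 0 0"

```text
time_s: 2.27
tool_pos: [0.587, 0.164, 0.3008]
eef_rot: [0.976, 0.219, -0.001, 0.0]
ft_force: [-0.0, -0.1, 0.3]
finger_gap: -0.0
gripper_force: 0.0
```

Run:
```python
from w import *
print(rel([fin(20.4,.013,.122)]))
```

```text
[[ 0.1  0.3 17.9]]
```

Emit:
carry_out --pt "0 0 3 0 0 0" --pt "0 0 6 0 0 0" --pt "0 0 9 0 0 0" --pt "0 0 12 0 0 0" --pt "0 0 14 0 0 0" --pt "0 0 16 0 0 0" --pt "0 0.1 17 0 0 0" --pt "0 0.2 17.8 0 0 0" --pt "0 0.2 17.8 0 0 0" --pt "0 0.2 17.8 0 0 0" --pt "0 0.2 17.8 0 0 0"

```text
time_s: 3.18
tool_pos: [0.5897, 0.1632, 0.1247]
eef_rot: [0.976, 0.219, 0.001, 0.0]
ft_force: [0.6, 0.6, -0.1]
finger_gap: -0.0
gripper_force: 0.0
```

Run:
```python
from w import *
from bench import viewer
s=sensors.sense();print(s['tool_pos'],s['ft_force'])
p,d=viewer.camera('side');cv2.imwrite('pics/c3.png',cv2.resize(p[120:260,130:310],(720,560),interpolation=2))
for st in (range(20,-81,-6),range(20,-90,-8)):
  print([ (a,*r) for a,r in zip(st,rel([fin(a,.0,.122) for a in st]).tolist())])
```

```text
[0.58969332 0.16315648 0.12466782] [ 0.62151622  0.59981453 -0.14486271]
[(20, -0.2, 1.5, 0.3), (14, -0.0, 2.1, 0.3), (8, 0.1, 2.7, 0.3), (2, 0.2, 3.4, 0.3), (-4, 0.2, 4.1, 0.3), (-10, 0.1, 4.8, 0.3), (-16, -0.0, 5.5, 0.3), (-22, -0.3, 6.2, 0.3), (-28, -0.6, 6.8, 0.3), (-34, -1.0, 7.5, 0.3), (-40, -1.5, 8.1, 0.3), (-46, -2.1, 8.6, 0.3), (-52, -2.8, 9.1, 0.3), (-58, -3.5, 9.5, 0.3), (-64, -4.3, 9.8, 0.3), (-70, -4.8, 10.0, 0.3), (-76, -5.4, 10.2, 0.3)]
[(20, -0.2, 1.5, 0.3), (12, 0.0, 2.3, 0.3), (4, 0.2, 3.1, 0.3), (-4, 0.2, 4.1, 0.3), (-12, 0.1, 5.0, 0.3), (-20, -0.2, 5.9, 0.3), (-28, -0.6, 6.8, 0.3), (-36, -1.2, 7.7, 0.3), (-44, -1.9, 8.5, 0.3), (-52, -2.8, 9.1, 0.3), (-60, -3.7, 9.6, 0.3), (-68, -4.6, 10.0, 0.3), (-76, -5.4, 10.2, 0.3), (-84, -6.1, 10.4, 0.3)]
```

View pics/c3.png

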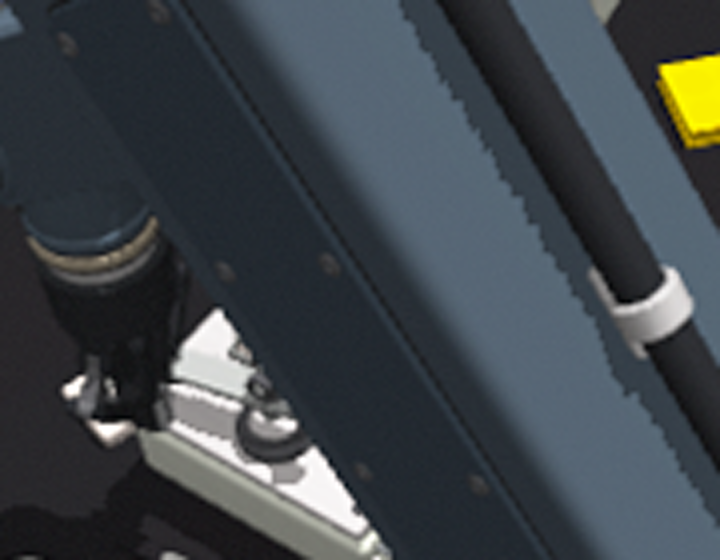

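The side view shows the shut fingers (crop 150,400) standing left of the strap, clear of it. I'll start swinging the strap.

Emit:
carry_out --pt "-0.1 0.7 0.1 0 0 0" --pt "-0.2 1.3 0.1 0 0 0" --pt "-0.1 1.8 0.1 0 0 0" --pt "0 2.3 0.1 0 0 0" --pt "0.1 2.7 0.1 0 0 0" --pt "0.2 3.1 0.1 0 0 0" --pt "0.2 3.6 0.1 0 0 0" --pt "0.2 4.1 0.1 0 0 0" --pt "0.2 4.6 0.1 0 0 0" --pt "0.1 5.0 0.1 0 0 0"

```text
time_s: 4.07
tool_pos: [0.6116, 0.1182, 0.1223]
eef_rot: [0.976, 0.219, 0.0, 0.0]
ft_force: [-0.6, 2.4, 0.1]
finger_gap: -0.0
gripper_force: 1.0
```

Emit:
carry_out --pt "-0.1 0.5 0 0 0 0" --pt "-0.3 0.9 0 0 0 0" --pt "-0.5 1.4 0 0 0 0" --pt "-0.7 1.8 0 0 0 0" --pt "-1.0 2.3 0 0 0 0" --pt "-1.3 2.7 0 0 0 0" --pt "-1.6 3.1 0 0 0 0" --pt "-2.0 3.5 0 0 0 0" --pt "-2.5 3.8 0 0 0 0" --pt "-2.9 4.1 0 0 0 0" --pt "-3.3 4.4 0 0 0 0" --pt "-3.8 4.6 0 0 0 0" --pt "-4.2 4.8 0 0 0 0" --pt "-4.6 5.0 0 0 0 0"

```text
time_s: 5.23
tool_pos: [0.5908, 0.0534, 0.1225]
eef_rot: [0.976, 0.219, 0.0, 0.0]
ft_force: [1.7, 2.5, 0.4]
finger_gap: -0.0
gripper_force: 1.1
```

Run:
```python
from w import *
from bench import viewer
st=range(-68,-96,-4)
print([ (a,*r) for a,r in zip(st,rel([fin(a,.0,.122) for a in st]).tolist())])
c=viewer.calibration('top');p,d=viewer.camera('top');cv2.imwrite('pics/c4.png',cv2.resize(p[125:245,160:280],(480,480),interpolation=2))
```

```text
[(-68, -0.0, -0.0, 0.0), (-72, -0.4, 0.1, 0.0), (-76, -0.8, 0.2, 0.0), (-80, -1.2, 0.3, 0.0), (-84, -1.5, 0.4, 0.0), (-88, -2.0, 0.4, 0.0), (-92, -2.4, 0.5, 0.0)]
```

View pics/c4.png

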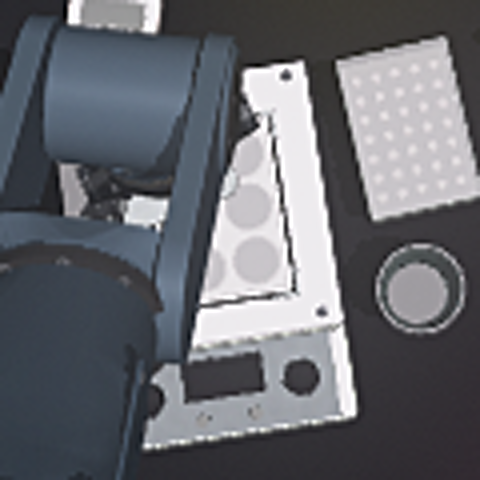

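The arm hides most of the top view, but the strap's end shows over the plate at about (230,185). The force of about 3 N agrees with the strap being pushed. I'll push it on to the stop.

Emit:
carry_out --pt "-0.2 0.1 0 0 0 0" --pt "-0.4 0.1 0 0 0 0" --pt "-0.6 0.2 0 0 0 0" --pt "-0.8 0.2 0 0 0 0" --pt "-1.0 0.3 0 0 0 0" --pt "-1.2 0.3 0 0 0 0"

```text
time_s: 5.78
tool_pos: [0.5812, 0.0458, 0.1224]
eef_rot: [0.976, 0.219, 0.0, 0.0]
ft_force: [2.5, 1.4, 0.3]
finger_gap: 0.0003
gripper_force: 1.0
```

Emit:
carry_out --pt "-0.2 0 0 0 0 0" --pt "-0.2 0 0 0 0 0" --pt "-0.2 0 0 0 0 0"

```text
time_s: 6.03
tool_pos: [0.5799, 0.0452, 0.1225]
eef_rot: [0.976, 0.219, 0.001, 0.0]
ft_force: [2.4, 3.0, -0.3]
finger_gap: -0.0003
gripper_force: 1.7
```

Emit:
carry_out --pt "-0.2 0.1 0 0 0 0" --pt "-0.2 0.1 0 0 0 0" --pt "-0.2 0.1 0 0 0 0"

```text
time_s: 6.28
tool_pos: [0.5796, 0.0439, 0.1227]
eef_rot: [0.976, 0.219, 0.002, -0.0]
ft_force: [4.4, 4.2, -0.1]
finger_gap: -0.0
gripper_force: 2.7
```

Emit:
carry_out --pt "-0.2 0.1 0 0 0 0" --pt "-0.2 0.1 0 0 0 0" --pt "-0.2 0.1 0 0 0 0"

```text
time_s: 6.53
tool_pos: [0.5794, 0.0425, 0.123]
eef_rot: [0.976, 0.219, 0.003, -0.0]
ft_force: [6.3, 5.2, 0.2]
finger_gap: -0.0001
gripper_force: 3.6
```

The force is rising with no further travel, so the strap is at its stop. I'll back off, rise and look.

Emit:
carry_out --pt "0.9 0.4 0 0 0 0" --pt "1.8 0.9 0 0 0 0" --pt "2.7 1.3 0 0 0 0" --pt "2.7 1.3 -3 0 0 0" --pt "2.7 1.3 -6 0 0 0" --pt "2.7 1.3 -9 0 0 0" --pt "2.7 1.3 -12 0 0 0" --pt "2.7 1.3 -15 0 0 0" --pt "2.7 1.3 -18 0 0 0" --pt "2.7 1.3 -20 0 0 0" --pt "2.7 1.3 -20 0 0 0" --pt "2.7 1.3 -20 0 0 0"

```text
time_s: 7.53
tool_pos: [0.6059, 0.0408, 0.3229]
eef_rot: [0.976, 0.219, -0.0, 0.001]
ft_force: [1.0, 0.3, 0.4]
finger_gap: -0.0
gripper_force: 0.0
```

Run:
```python
from w import *
from bench import viewer
print(sensors.sense()['tool_pos'])
ims=[]
for n in('side','wrist'):
    c=viewer.calibration(n);p,d=viewer.camera(n)
    np.savez(f'{n}1.npz',p=p,d=d,T=c['camera_from_world'],k=[c['fx'],c['fy'],c['cx'],c['cy']]);ims.append(cv2.resize(p,(400,300)))
cv2.imwrite('pics/c5.png',np.hstack(ims))
```

```text
[0.60590192 0.04079373 0.32287439]
```

View pics/c5.png

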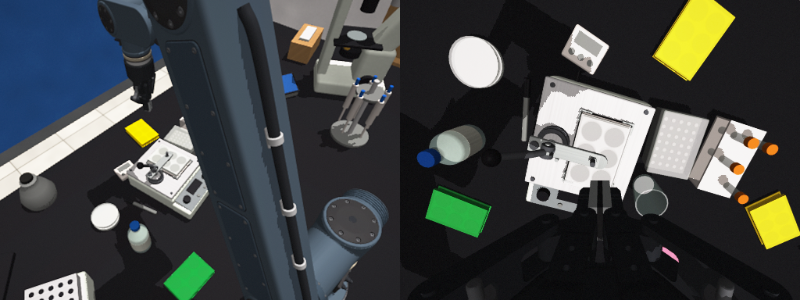

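The wrist view shows the strap over the plate (nose near 605,158 in the montage) and the knob on the left at about (490,157), still raised. I'll measure both from the wrist depth.

Run:
```python
from w import *
p,d,T,k=load('wrist1.npz');W=cloud(d,T,k);X,Y,Z=W[...,0],W[...,1],W[...,2]
q=W[(Z>.195)&(Z<.24)&(X>.48)&(X<.58)&(Y>.13)&(Y<.19)&(d>0)]
A=np.c_[2*q,np.ones(len(q))];r=np.linalg.lstsq(A,(q**2).sum(1),rcond=None)[0];print('knob',r[:3],np.sqrt(r[3]+r[:3]@r[:3]),len(q),q.mean(0),q.max(0))
m=(abs(Z-.137)<.005)&(X>.5)&(X<.6)&(Y>0.0)&(Y<.075)
dv=cv2.fitLine(W[m][:,:2].astype('f4'),cv2.DIST_L2,0,.01,.01).ravel();print('strap',m.sum(),np.degrees(np.arctan2(dv[1],dv[0])),dv)
ey=np.array([-np.sin(YAW),np.cos(YAW)])
for th in(1.0,.95,.8,.6,.4,.2,0):
    P=np.r_[S+.085*np.cos(th)*ey,.149+.085*np.sin(th)+.011];print(th,P,rel([P]))
```

```text
knob [0.53663005 0.15081141 0.2096194 ] 0.016803480441206255 691 [0.54178285 0.14743704 0.2178745 ] [0.54975037 0.16348489 0.22918889]
strap 912 -79.184715 [ 0.18764329 -0.9822372   0.55690825  0.04449191]
1.0 [0.53773648 0.14734767 0.23152503] [[ -1.5 -12.5   8.9]]
0.95 [0.53718018 0.15082076 0.22914032] [[ -1.4 -12.8   9.2]]
0.8 [0.53563387 0.16047472 0.22097527] [[ -1.1 -13.7  10. ]]
0.6 [0.53390465 0.17127056 0.20799461] [[ -0.8 -14.8  11.3]]
0.4 [0.53261778 0.17930481 0.19310056] [[ -0.6 -15.6  12.8]]
0.2 [0.53182454 0.18425716 0.17688689] [[ -0.4 -16.   14.4]]
0 [0.53155656 0.18593017 0.16      ] [[ -0.4 -16.2  16.1]]
```

Strap is within about 2° of its stop line, and the lever is up at about 0.95 rad with the knob at (0.537, 0.151). Next I'll go above the knob and push it down along its arc, biased slightly inboard.

Emit:
carry_out --pt "-0.5 -4 0 0 0 0" --pt "-1 -8 0 0 0 0" --pt "-1.5 -12 0 0 0 0" --pt "-1.5 -12.3 2 0 0 0" --pt "-1.5 -12.3 5 0 0 0" --pt "-1.5 -12.3 7 0 0 0" --pt "-1.5 -12.3 8 0 0 0" --pt "-1.5 -12.3 8 0 0 0" --pt "-1.5 -12.3 8 0 0 0"

```text
time_s: 8.38
tool_pos: [0.54, 0.1458, 0.2412]
eef_rot: [0.976, 0.219, -0.001, -0.0]
ft_force: [0.3, 0.5, 0.8]
finger_gap: 0.0001
gripper_force: 0.0
```

Run:
```python
from w import *
s=sensors.sense();print(s['tool_pos'],s['ft_force'])
ey=np.array([-np.sin(YAW),np.cos(YAW)])
for th in(.95,.8,.65,.5,.35,.2,0):
    P=np.r_[S+(.085*np.cos(th)-.005)*ey,.149+.085*np.sin(th)+.011];print(th,rel([P]))
```

```text
[0.53999768 0.14584019 0.24124027] [0.25010257 0.50026727 0.79738284]
0.95 [[-0.2 -0.1  1.2]]
0.8 [[ 0.1 -1.   2. ]]
0.65 [[ 0.3 -1.8  3. ]]
0.5 [[ 0.5 -2.5  4. ]]
0.35 [[ 0.7 -3.   5.2]]
0.2 [[ 0.8 -3.3  6.4]]
0 [[ 0.8 -3.5  8.1]]
```

Emit:
carry_out --pt "-0.2 -0.1 0.7 0 0 0" --pt "-0.2 -0.1 1.2 0 0 0" --pt "-0.1 -0.3 1.6 0 0 0" --pt "0 -0.6 2.0 0 0 0" --pt "0.1 -1.0 2.4 0 0 0" --pt "0.2 -1.3 2.8 0 0 0" --pt "0.2 -1.5 3.1 0 0 0"

```text
time_s: 8.97
tool_pos: [0.5363, 0.1636, 0.2133]
eef_rot: [0.976, 0.219, 0.002, -0.003]
ft_force: [-3.8, 8.6, 12.3]
finger_gap: 0.0
gripper_force: 5.7
```

Emit:
carry_out --pt "0 -0.3 0.4 0 0 0" --pt "0.1 -0.6 0.8 0 0 0" --pt "0.2 -0.9 1.3 0 0 0" --pt "0.3 -1.2 1.8 0 0 0" --pt "0.3 -1.5 2.3 0 0 0" --pt "0.3 -1.7 2.8 0 0 0" --pt "0.4 -1.9 3.3 0 0 0"

```text
time_s: 9.55
tool_pos: [0.5321, 0.18, 0.1786]
eef_rot: [0.976, 0.219, 0.001, -0.0]
ft_force: [0.3, 2.2, 3.0]
finger_gap: 0.0002
gripper_force: 1.8
```

Emit:
carry_out --pt "0 -0.2 0.5 0 0 0" --pt "0 -0.3 1.0 0 0 0" --pt "0 -0.3 1.5 0 0 0" --pt "0 -0.3 2.0 0 0 0" --pt "0 -0.3 2.4 0 0 0" --pt "0 -0.3 2.4 0 0 0"

```text
time_s: 10.05
tool_pos: [0.5303, 0.1829, 0.156]
eef_rot: [0.976, 0.219, 0.001, -0.001]
ft_force: [-3.8, 3.0, 19.9]
finger_gap: 0.0003
gripper_force: 10.2
```

Emit:
carry_out --pt "0 0 0.3 0 0 0" --pt "0 0 0.6 0 0 0" --pt "0 0 0.6 0 0 0"

```text
time_s: 10.3
tool_pos: [0.5309, 0.184, 0.1531]
eef_rot: [0.976, 0.219, 0.002, -0.001]
ft_force: [-7.8, 5.8, 36.1]
finger_gap: -0.0004
gripper_force: 17.8
```

Force rose sharply, so the lever is at its stop. I'll lift clear and verify.

Emit:
carry_out --pt "0 0 -2 0 0 0" --pt "0 0 -5 0 0 0" --pt "0 0 -8 0 0 0" --pt "0 0 -11 0 0 0" --pt "0 0 -14 0 0 0" --pt "0 0 -17 0 0 0" --pt "3 2 -17 0 0 0" --pt "6 4 -17 0 0 0" --pt "8 6 -17 0 0 0" --pt "8 8 -17 0 0 0" --pt "8 8 -17 0 0 0" --pt "8 8 -17 0 0 0"

```text
time_s: 11.3
tool_pos: [0.6358, 0.1424, 0.3161]
eef_rot: [0.976, 0.218, -0.003, -0.0]
ft_force: [-0.4, -0.4, 0.2]
finger_gap: 0.0001
gripper_force: 0.0
```

Run:
```python
from w import *
from bench import viewer
s=sensors.sense();print(s['tool_pos'],s['ft_force'])
n='wrist';c=viewer.calibration(n);p,d=viewer.camera(n);T=c['camera_from_world'];k=[c['fx'],c['fy'],c['cx'],c['cy']]
cv2.imwrite('pics/c6.png',p);W=cloud(d,T,k);X,Y,Z=W[...,0],W[...,1],W[...,2]
q=W[(Z>.125)&(Z<.24)&(X>.49)&(X<.56)&(Y>.165)&(Y<.21)];print('knob',len(q),q.mean(0),q.max(0),q.min(0))
q=W[(Z>.125)&(Z<.24)&(X>.49)&(X<.56)&(Y>.12)&(Y<.16)];print('handle',len(q),np.median(q,0),q[:,2].max())
m=(abs(Z-.136)<.005)&(X>.5)&(X<.6)&(Y>0.0)&(Y<.075)
dv=cv2.fitLine(W[m][:,:2].astype('f4'),cv2.DIST_L2,0,.01,.01).ravel();print('strap',m.sum(),np.degrees(np.arctan2(dv[1],dv[0])),dv,np.median(W[m][:,2]))
# deck yaw: back edge
m=(abs(Z-.0935)<.004)&(X>.6)&(X<.72);L=W[m];ys=np.arange(-.03,.09,.006)
b=[np.percentile(L[abs(L[:,1]-y)<.003][:,0],99.5) for y in ys];print('yaw',-np.degrees(np.arctan(np.polyfit(ys,b,1)[0])))
m=(Z>.110)&(Z<.121)&(X>.47)&(X<.65)&(Y>-.05)&(Y<.09);print('plate',cv2.minAreaRect((W[m][:,:2]*1000).astype('f4')))
```

```text
[0.63583814 0.14236727 0.31605156] [-0.37817522 -0.41413362  0.2445386 ]
knob 344 [0.53631317 0.18298166 0.15537691] [0.54387998 0.1974282  0.1608516 ] [0.52426133 0.16515079 0.14609534]
handle 329 [0.54351672 0.13703073 0.1533919 ] 0.15983964229791509
strap 651 -83.91596 [ 0.10598703 -0.99436754  0.55863565  0.04071854] 0.13432107407903926
yaw 9.02087933596547
plate ((564.8916015625, 35.893367767333984), (113.097900390625, 103.54024505615234), 9.306367874145508)
```

View pics/c6.png

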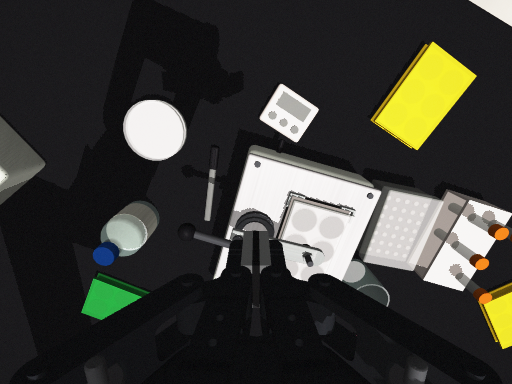

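The wrist view shows the knob level at (187,232), with its top at 0.160 m and the handle top at 0.153 m, so the lever is fully down. The strap lies over the plate (spindle at 308,257) and the bystanders are in place, so I'm handing in.

```bash
python3 -c "
from bench import manip
print(manip.finish_job())"
```

```text
the job is handed in; nothing more can be done
None
```

I swung the strap over the plate to its stop, pushed the cam lever fully down and handed the job in at about 11 s; wrist-camera depth showed the handle level and the bystanders in place, but clamping force on the lid was not measured and no verdict was returned.

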